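# Draw the sprung jar clamp open with its pull pin and hold it at the index

## Task

The jar in the sprung clamp is about to be changed by a colleague, so hold the clamp open for it: take the straight-handled pull pin out of the pin rack, put it down right through the eye of the clamp's drawbar, and with the pin alone draw the jaw back smoothly until its pointer stands opposite the tip of the index clip on the scale rail, without pulling well past it or letting the jaw snap back. Finish while holding: keep gripping the pin and keep the jaw at the index against its spring, with the jar left standing in the clamp; leave the ball-knob pin in the rack and the loose jars where they are.

Things in the scene. Friction and masses are not known exactly. Their poses are not given: they have to be found in the camera images.
- clamp: Sprung jar clamp, fixed. Grey steel base 185 x 114 x 12 mm, x -81 to 104, y -70 to 44 mm; origin on the table under the drawbar's line, z up, +x from drawbar to fixed V-block: the jaw is drawn back along -x. All on it is under 51 mm high but the clamped jar (top at 59). Spring barrel, 28 mm dia, axis 30 mm up, ends at x = -102 mm
- jaw: Moving jaw: carriage with V pads; its 10 mm drawbar ends in a steel eye block 28 x 28 mm, 20 to 40 mm above the table, with a vertical hole 12.5 mm wide right through, nothing below. Slides along the clamp's -x, 50 mm at most; spring pushes it back with 5 N at the start, 1.5 N more per 10 mm. Axes as the clamp, origin at the clamp's at the start
- eye (a point): Centre of the upper mouth of the hole in the eye block, 40 mm above the table; moves with the jaw. At the start it is 124 mm before the clamp's origin (along its -x), 22 mm clear of the barrel's end
- pointer (a point): Tip of the dark steel pointer on the side of the jaw's carriage (the clamp's -y side), 40 mm above the table; moves with the jaw
- index: Index clip: dark steel saddle 16 x 16 mm with a small thumb screw, clamped fast on the white scale rail (12 mm wide, 30 mm high) along the clamp's -y side; its tip faces the path of the pointer. Same axes as the clamp. It stands 25 to 41 mm before the pointer along the clamp's -x at the start, differently each time
- index_tip (a point): Tip of the index clip, 40 mm above the table, axes as the clamp. The jaw is at the index when the pointer has the same place along the clamp's x axis
- pull_pin: The pull pin, loose, 0.09 kg, standing upright in the rack. Origin at the centre of its lower tip, z up along it: round steel shank 10 mm dia with tapered tip from 0 to 34 mm, collar 22 mm dia from 34 to 38 mm, straight ribbed black grip 22 mm dia from 38 to 92 mm. The collar stops it when it is fully in a hole
- grip (a point): Point on the pull pin's axis at the middle of its grip, 67 mm above its tip
- locating_pin: The other pin in the rack, which stays there: 13 mm shank (too thick for the eye), collar 22 mm dia, black ball knob 30 mm dia centred 61 mm above its tip; origin at the centre of its lower tip
- pin_rack: Grey pin rack, fixed, 100 x 44 x 38 mm; origin under its centre, long side along its x. Two vertical bores 14.5 mm wide and 36 mm deep at x = -25 and +25 mm hold the two pins, either pin in either bore, collars resting on the top
- clamped_jar: Lilac screw jar, 58 mm dia, 47 mm high, loose, standing on the clamp's base (12 mm up) between the V pads, 45 mm from the clamp's origin along its +x; origin at the centre of its underside
- near_jar: Loose lilac jar, 58 mm dia, 47 mm high, standing on the table between the robot and the pin rack; origin at the centre of its underside; leave alone
- next_jar: Second loose lilac jar, the same size, standing on the table beyond the pin rack, left of the clamp; leave alone
Mind the look-alikes: they are no part of the job. What is shaped like the pull_pin but red is not meant.

How it is judged:
By the outcome, as a careful person would: the job done as asked, in the order asked, and still so for the second after the job is handed in, while the arm keeps its last pose, push and grip.
It also fails if it takes over 42 s, if anything falls off the work surface, if the arm or the gripper's body presses on something with over 40 N, if the wrist force passes 120 N, or if a joint passes its speed limit or range.

## Robot

A 7-joint arm with a two-finger parallel gripper is mounted at the origin on the work surface; the furniture and walls round the work are solid. World frame = base frame: x ahead of the robot, y to its left, z up, the work surface at z = 0. Lengths are in m, angles in rad, forces in N, time in s.
With the tool pointing down it reaches from about 0.4 to 0.875 m from the base axis. Payload 6.5 kg.
Tool frame: the origin (TCP) lies midway between the tips of the shut fingers; the grasp point (between the pads) lies r.grip_point_offset behind it (r.grip_point_offset is the distance from the TCP to the grasp point, in m); z points along the fingers, y is the direction in which the jaws open and shut (so a half turn about z gives the same grasp; the last joint's range is limited). The gripper opens to 88 mm and grips with 3 to 60 N. Pads are 18 mm wide; open, the fingers measure 123 mm over their backs; the gripper's body (75 mm by 187 mm) begins 45 mm behind the grasp point.
Start: joints at [-1.301, 0.536, -0.004, 1.538, 0.003, 1.067, -0.071], TCP at [0.214, 0.614, 0.239] pointing down, gripper open.
Joint ranges: [-2.7, 2.7], [-0.37, 2.16], [-1.27, 1.26], [0.24, 2.4], [-1.31, 4.45], [0.19, 1.91], [-2.76, 2.76]. Speed limits (rad/s): [2.39, 2.39, 3.14, 3.14, 3.14, 3.14, 3.14].

## Interface

Orientations are given as a rotation vector (axis times angle).
In Python, from bench import r gives the robot as it stands. The module is installed in compiled form; this text tells all that it offers.
- The arm moves only by the tool move_arm, never from a script. Its argument "increments" is a list of rows, each a list of 7 numbers: the shift along the world's x, y, z in m, then the turn, a rotation vector about the world's x, y, z in degrees, then the closure, from 0 (fully open) to 1 (shut). In form: [[dx, dy, dz, wx, wy, wz, hand], ...]. A call has 1 to 20 rows; each row shifts and turns the commanded pose from where the row before left it; what a row does not reach is not made up. A row lasts 1/8 s, in which the tool goes at most 62.5 mm and 10.7 degrees, less where a joint would pass 70% of its speed; a pose out of reach is approached as far as the arm can. A call is refused whole if a number of a shift passes 0.0625 or a number of a turn 10.7, either way. A call with a gripper value outside its range is refused whole. The fingers move at their own pace and stop on an object; the grip force is fixed at half the most. Time passes only in rows, so rows that do not move let the fingers close. It gives the time, the measured TCP pose, the force and the opening at its end, in the units of the state.
- r.read_state(): the state, without advancing time (a new reading comes with each control period).
- r.grab_frame(name): name is "side" or "top" or "wrist"; returns a dict with "color" (480x640x3 uint8, blue, green, red), "range_z" (480x640 float32, m along the optical axis (not along the pixel's ray), 0 where there is no reading), "fov_y" (degrees; the focal length in pixels is half the picture's height over the tangent of half this angle, whatever the lens; pixels are square), "cx", "cy" (the principal point, pixels), "dist" ([k1, k2, p1, p2, k3] as OpenCV has them; the pictures are not rectified), "R" (3x3) and "t" (3): a world point X has camera coordinates R X + t; the wrist camera has in their place "T_tool_cam" (4x4, takes a point from camera to tool coordinates, whose origin is the TCP and whose axes are the flange's). Camera axes: x right, y down, z forward; pixel columns grow to the right and rows downward; lengths in m; the calibration is good to about 2 mm. A picture is of the moment at which its call begins: read the wrist's pose just before it.
- r.hand_in(): hands the job in, once; it reports no verdict.
The state is a dict: "t": time; "joints": joint angles; "qd": joint speeds; "joint_efforts": joint torques, N m; "eef_pos": TCP position; "tcp_rot": TCP orientation; "contact_force": force on the tool from outside, world axes, zero at the start; "wrist_torque": the same for the moment, N m; "width": finger opening in m.
Only numpy, scipy, OpenCV 4.12 (cv2) and the standard library are available. Lean on these libraries where they do the work, as an engineer would, in place of code of your own. Each camera call takes 0.05 s, during which the arm holds its last target. There are 200 camera calls.

## Working session

There is one attempt and no reset: what is moved stays moved. The work goes in short steps, Python scripts to look and compute and a tool call to move; the robot and the scene stay as the last step left them, time stands still between calls to the robot, and variables do not carry over. Pictures are saved under pics/ and viewed, and the job is handed in when it is done.

Besides the shell and the picture viewer there is one more tool, called after "Emit:" as name([rows], argument=value, ...), one row to a line, values as JSON. move_arm: Moves the arm, as the interface text tells. Its arguments: {"type":"object","properties":{"increments":{"type":"array","items":{"type":"array","items":{"type":"number"}}}},"required":["increments"]}

```bash
mkdir -p pics
cat > h.py <<'E'
from bench import r
import numpy as np, cv2
from scipy.spatial.transform import Rotation as Ro
def grab(n):
    s=r.read_state(); f=r.grab_frame(n)
    fl=240/np.tan(np.radians(f["fov_y"]/2)); f["K"]=np.array([[fl,0,f["cx"]],[0,fl,f["cy"]],[0,0,1.]])
    if n=="wrist":
        T=np.eye(4);T[:3,:3]=Ro.from_rotvec(s["tcp_rot"]).as_matrix();T[:3,3]=s["eef_pos"]
        f["M"]=T@np.array(f["T_tool_cam"])
    else:
        M=np.eye(4);M[:3,:3]=np.array(f["R"]);M[:3,3]=np.array(f["t"]);f["M"]=np.linalg.inv(M)
    return f
def rays(f,px):
    u=cv2.undistortPoints(np.array(px,float).reshape(-1,1,2),f["K"],np.array(f["dist"],float)).reshape(-1,2)
    return np.c_[u,np.ones(len(u))]
def onz(f,px,z):
    d=rays(f,px)@f["M"][:3,:3].T;o=f["M"][:3,3]
    return o+d*((z-o[2])/d[:,2])[:,None]
def dep(f,px):
    px=np.array(px).reshape(-1,2);z=np.array([f["range_z"][int(v),int(u)] for u,v in px])
    return (rays(f,px)*z[:,None])@f["M"][:3,:3].T+f["M"][:3,3]
def cloud(f):
    v,u=np.mgrid[0:480,0:640]; P=(rays(f,np.c_[u.ravel(),v.ravel()])*f["range_z"].reshape(-1,1))@f["M"][:3,:3].T+f["M"][:3,3]
    return P.reshape(480,640,3)
E
python3 - <<'E'
from h import *
for n in("side","top","wrist"):
    f=grab(n);cv2.imwrite(f"pics/{n}0.png",f["color"]);print(n,f["M"].round(3).tolist(),f["fov_y"])
print(r.read_state(),r.grip_point_offset)
E
```

```text
side [[-0.982, -0.091, 0.163, 0.377], [-0.185, 0.569, -0.801, 0.462], [-0.02, -0.817, -0.576, 0.581], [0.0, 0.0, 0.0, 1.0]] 51.031263315951996
top [[0.077, -0.975, 0.209, 0.286], [-0.997, -0.075, 0.016, -0.211], [0.0, -0.21, -0.978, 1.057], [0.0, 0.0, 0.0, 1.0]] 42.96291963977339
wrist [[0.329, 0.913, 0.241, 0.152], [0.944, -0.318, -0.086, 0.637], [-0.002, 0.256, -0.967, 0.385], [0.0, 0.0, 0.0, 1.0]] 67.28051787221817
{'t': 0.15, 'joints': array([-1.30120547,  0.53699714, -0.00442285,  1.53859565,  0.00259806,
        1.06724076, -0.07119764]), 'qd': array([ 0.00199692, -0.00296733, -0.00133297, -0.00351267,  0.00023751,
       -0.00105502,  0.0002555 ]), 'joint_efforts': array([ 1.64530167e-03, -5.71323502e+01,  9.91930850e-01, -2.51830816e+01,
       -5.61727805e-02,  1.51299656e-02,  7.51029847e-05]), 'eef_pos': array([0.21405616, 0.61328543, 0.23805693]), 'tcp_rot': array([-5.24874702e-01, -3.09732625e+00,  1.93283165e-03]), 'contact_force': array([-0.46463612,  0.44023793, -0.96584202]), 'wrist_torque': array([ 0.03740237, -0.01072019,  0.00616406]), 'width': 0.0878104771402019} 0.0187
```

View pics/top0.png

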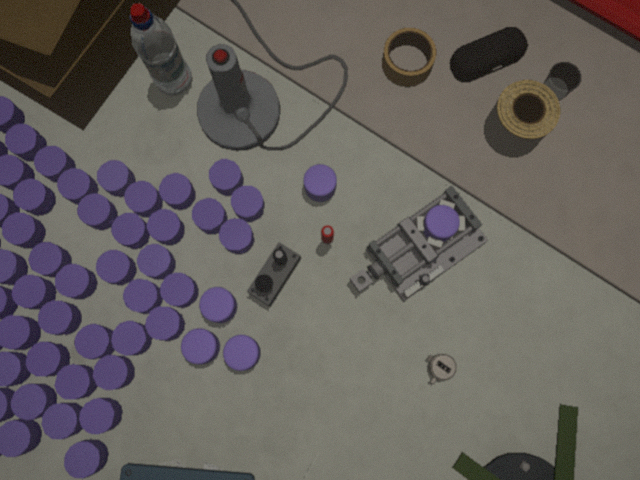

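View pics/side0.png

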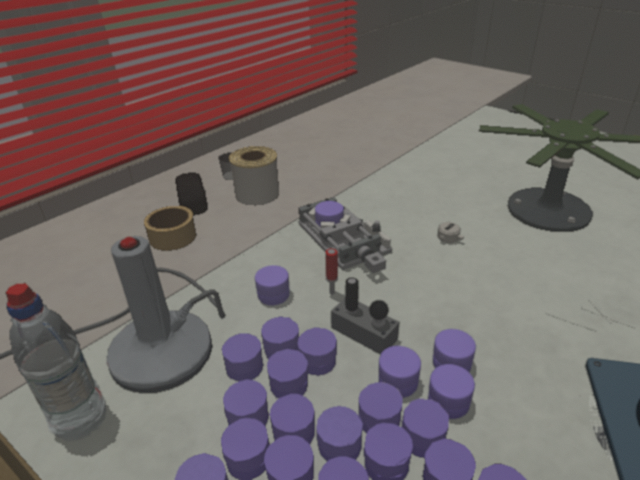

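View pics/wrist0.png

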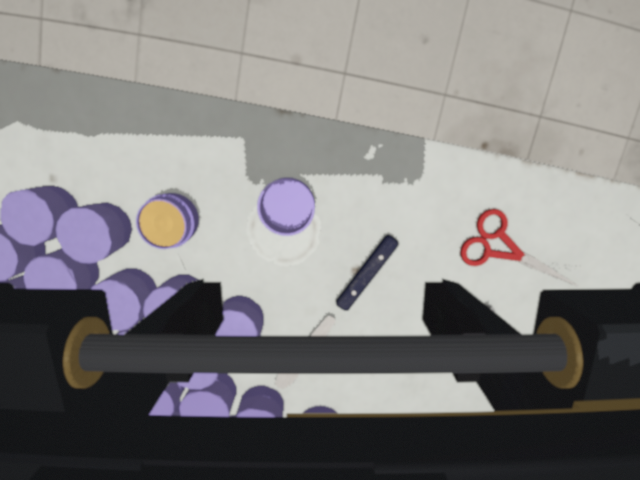

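Top view: rack at about (273,275), with a straight pin at (280,256) and the ball knob at (264,283). The red pin is at (327,233), the clamp at (430,245) and the eye block at (361,282). I'll zoom in.

Run:
```python
from h import *
f=grab("top");c=f["color"]
cv2.imwrite("pics/z1.png",cv2.resize(c[175:315,235:335],None,fx=4,fy=4,interpolation=3))
cv2.imwrite("pics/z2.png",cv2.resize(c[180:310,340:495],None,fx=5,fy=4.5,interpolation=3) if 0 else cv2.resize(c[180:310,340:495],None,fx=4.6,fy=4.6,interpolation=3))
P=cloud(f)
for p in [(280,256),(264,283),(361,282),(441,222),(290,275),(320,182),(236,236),(218,303),(327,233),(300,300)]: print(p,P[p[1],p[0]].round(4),onz(f,[p],0.04)[0].round(3))
s=grab("side");Q=cloud(s)
for p in [(352,282),(379,309),(332,255),(374,259),(329,212)]: print(p,Q[p[1],p[0]].round(4))
```

```text
(280, 256) [ 0.4542 -0.1239  0.0974] [ 0.464 -0.119  0.04 ]
(264, 283) [ 0.4112 -0.1007  0.0803] [ 0.416 -0.096  0.04 ]
(361, 282) [ 0.4364 -0.2603 -0.0009] [ 0.431 -0.258  0.04 ]
(441, 222) [ 0.54   -0.3854  0.0578] [ 0.545 -0.389  0.04 ]
(290, 275) [ 0.4378 -0.1362  0.009 ] [ 0.433 -0.138  0.04 ]
(320, 182) [ 0.5988 -0.1761  0.0435] [ 0.6   -0.176  0.04 ]
(236, 236) [ 0.4924 -0.0411  0.0434] [ 0.493 -0.041  0.04 ]
(218, 303) [ 0.3766 -0.0239  0.0455] [ 0.377 -0.023  0.04 ]
(327, 233) [ 0.4998 -0.1958  0.0872] [ 0.51  -0.195  0.04 ]
(300, 300) [ 0.3969 -0.1568 -0.0008] [ 0.393 -0.159  0.04 ]
(352, 282) [ 0.457  -0.1167  0.0983]
(379, 309) [ 0.4128 -0.0904  0.0743]
(332, 255) [ 0.5002 -0.1871  0.0921]
(374, 259) [ 0.4381 -0.2656  0.0331]
(329, 212) [ 0.5393 -0.3685  0.0603]
```

View pics/z1.png

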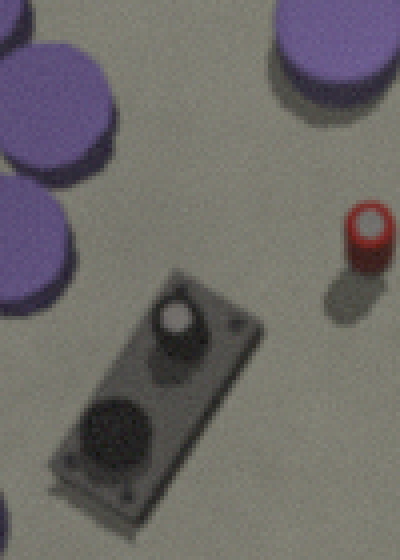

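View pics/z2.png

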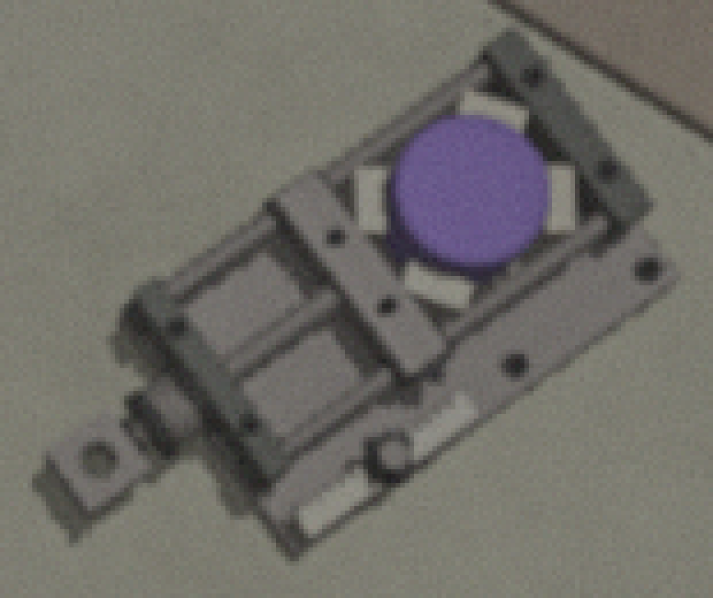

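Emit:
move_arm([
  [0.03,-0.052,0,0,0,0,0],
  [0.03,-0.052,0,0,0,0,0],
  [0.03,-0.052,0,0,0,-2,0],
  [0.03,-0.052,0,0,0,-2,0],
  [0.03,-0.052,0,0,0,-2,0],
  [0.03,-0.052,0,0,0,-2,0],
  [0.03,-0.052,0,0,0,0,0],
  [0.01,-0.052,0,0,0,0,0],
  [0.01,-0.052,0,0,0,0,0],
  [0.01,-0.052,0,0,0,0,0],
  [0,-0.052,0,0,0,0,0],
  [0,-0.052,0,0,0,0,0],
  [0,-0.052,0,0,0,0,0],
  [0,-0.052,0,0,0,0,0],
  [0,0,0,0,0,0,0],
])

```text
t: 2.12
eef_pos: [0.4537, -0.1184, 0.239]
tcp_rot: [0.751, 3.05, -0.002]
contact_force: [-0.3, 1.7, -0.6]
width: 0.0883
```

Run:
```python
from h import *
f=grab("wrist");cv2.imwrite("pics/w1.png",f["color"]);s=r.read_state()
print(s["t"],s["eef_pos"],s["tcp_rot"],s["joints"],f["M"].round(3).tolist())
```

```text
2.175 [ 0.45392941 -0.11568188  0.23877734] [ 7.45432688e-01  3.05170563e+00 -2.62593002e-04] [-0.17799774  0.23187297  0.38456898  2.02050398 -0.10933491  0.90836256
  1.35627198] [[0.464, 0.856, 0.227, 0.396], [0.886, -0.448, -0.121, -0.086], [-0.002, 0.257, -0.966, 0.386], [0.0, 0.0, 0.0, 1.0]]
```

View pics/w1.png

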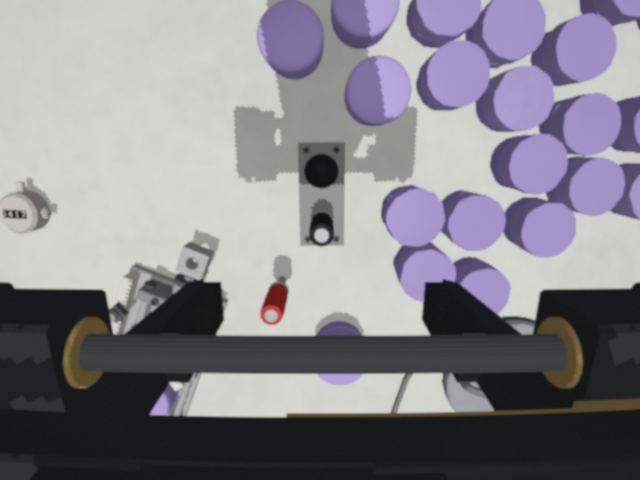

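The wrist view shows the pin top at (321,235), the ball knob at (321,170), and the rack aligned with the image columns. The eye hole is at about (193,263).

Run:
```python
from h import *
f=grab("wrist");c=f["color"]
cv2.imwrite("pics/w2.png",np.hstack([cv2.resize(c[130:260,280:360],None,fx=4,fy=4,interpolation=2),cv2.resize(c[225:325,100:230],None,fx=3.64,fy=5.2,interpolation=2)[:520]]))
print(onz(f,[(321,235)],0.096),onz(f,[(193,263)],.04), onz(f,[(301,238),(299,150),(344,238),(344,150)],.038))
t=grab("top");print(onz(t,[(279.25,254)],.096),onz(t,[(361.5,280)],.04)); print(r.read_state()["eef_pos"])
```

```text
[[ 0.45851345 -0.11735884  0.096     ]] [[ 0.43666714 -0.25282699  0.04      ]] [[ 0.46458695 -0.14327372  0.038     ]
 [ 0.38867373 -0.10460161  0.038     ]
 [ 0.48429731 -0.10527518  0.038     ]
 [ 0.40811981 -0.06713485  0.038     ]]
[[ 0.45764118 -0.12222925  0.096     ]] [[ 0.43402536 -0.25902508  0.04      ]]
[ 0.45422783 -0.11315188  0.23859946]
```

View pics/w2.png

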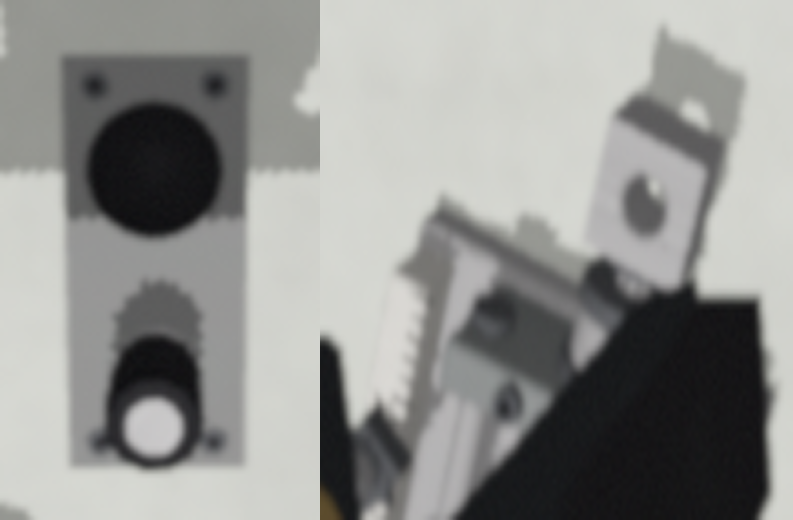

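Emit:
move_arm([
  [0.002,-0.002,0,0,0,0,0],
  [0,0,0,0,0,0,0],
])

```text
t: 2.52
eef_pos: [0.4565, -0.1154, 0.2387]
tcp_rot: [0.737, 3.054, 0.0]
contact_force: [0.0, -1.0, 0.3]
width: 0.0879
```

Run:
```python
from h import *
for i in range(2):
    print(r.read_state()["eef_pos"],r.read_state()["tcp_rot"],abs(r.read_state()["qd"]).max())
    f=grab("wrist");c=f["color"]
    m=(c.min(2)>150).astype(np.uint8)[215:250,305:340]
    n,l,st,ce=cv2.connectedComponentsWithStats(m)
    p=None
    for k in range(1,n):
        if 60<st[k][4]<400: print(st[k],ce[k]+[305,215],onz(f,[ce[k]+[305,215]],.096))
```

```text
[ 0.45652998 -0.1154274   0.23872302] [7.37035697e-01 3.05381698e+00 2.72868713e-04] 0.005056745702880907
[  0   0  35  35 275] [326.02909091 242.57818182] [[ 0.46880532 -0.11626307  0.096     ]]
[  5  13  14  13 149] [316.22818792 233.95973154] [[ 0.45853826 -0.12013108  0.096     ]]
[ 0.45637178 -0.11560127  0.23870087] [-7.37712383e-01 -3.05371591e+00 -1.76021356e-04] 0.002915014157021864
[  0   0  35  35 272] [325.96323529 242.67647059] [[ 0.46867111 -0.11653108  0.096     ]]
[  5  13  14  13 151] [316.47682119 233.9602649 ] [[ 0.45844722 -0.12012458  0.096     ]]
```

Emit:
move_arm([
  [0.002,-0.0045,-0.03,0,0,0,0],
  [0,0,-0.05,0,0,0,0],
  [0,0,-0.05,0,0,0,0],
  [0,0,-0.03,0,0,0,0],
  [0,0,-0.02,0,0,0,0],
  [0,0,-0.01,0,0,0,0],
  [0,0,0,0,0,0,0],
  [0,0,0,0,0,0,0],
])

```text
t: 3.62
eef_pos: [0.4588, -0.1209, 0.0494]
tcp_rot: [0.739, 3.052, 0.0]
contact_force: [-0.1, -0.6, 0.1]
width: 0.0882
```

Run:
```python
from h import *
f=grab("wrist");cv2.imwrite("pics/w3.png",f["color"]);f=grab("side");cv2.imwrite("pics/s3.png",cv2.resize(f["color"][200:380,260:460],None,fx=3,fy=3))
s=r.read_state();print(s["t"],s["eef_pos"],s["tcp_rot"],s["contact_force"])
```

```text
3.725 [ 0.45885925 -0.12087152  0.04951173] [7.39130253e-01 3.05171837e+00 2.90271649e-04] [0.91836295 0.06641222 0.06453882]
```

View pics/w3.png

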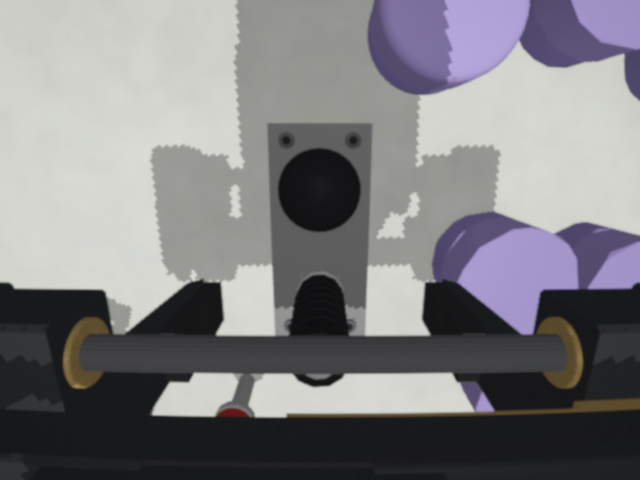

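View pics/s3.png

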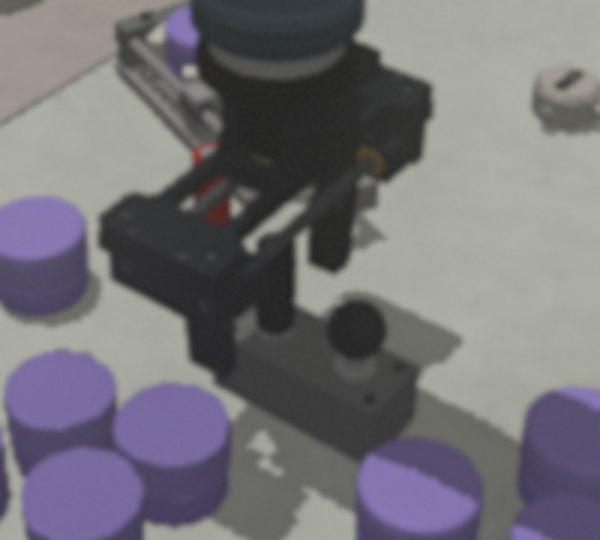

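The pin is centred between the open fingers (wrist view, column 320, fingers at 200 and 445). Close and lift.

Emit:
move_arm([
  [0,0,0,0,0,0,1],
  [0,0,0,0,0,0,1],
  [0,0,0,0,0,0,1],
  [0,0,0,0,0,0,1],
  [0,0,0.015,0,0,0,1],
  [0,0,0.03,0,0,0,1],
  [0,0,0.04,0,0,0,1],
  [0,0,0.025,0,0,0,1],
  [0,0,0,0,0,0,1],
])

```text
t: 4.85
eef_pos: [0.4596, -0.1211, 0.161]
tcp_rot: [0.739, 3.049, 0.001]
contact_force: [-0.2, 0.6, -0.9]
width: 0.001
```

Run:
```python
from h import *
f=grab("wrist");cv2.imwrite("pics/w4.png",f["color"]);f=grab("side");cv2.imwrite("pics/s4.png",cv2.resize(f["color"][150:330,260:460],None,fx=3,fy=3))
s=r.read_state();print(s["t"],s["eef_pos"],s["width"],s["contact_force"],s["joints"])
t=grab("top");c=t["color"];cv2.imwrite("pics/t4.png",cv2.resize(c[170:320,240:500],None,fx=3,fy=3))
g=cv2.cvtColor(c,6)[270:292,350:374];print(g)
```

```text
4.95 [ 0.45803774 -0.12062918  0.15879855] 0.000471048749295271 [ 0.06105823 -1.3858068  -0.29051294] [-0.13967675  0.37177476  0.36650197  2.07831123 -0.19828133  0.72370301
  1.44876238]
[[153 150 149 149 146 146 148 150 148 144 141 134 135 138 141 139 132 109
   79  53  46  63  66  63]
 [148 144 151 150 153 146 148 145 142 137 135 138 138 137 142 130  98  81
   80  74  65  64  61  64]
 [148 152 147 152 149 153 142 142 141 138 130 135 136 133 138 126  96  70
   78  83  78  66  59  59]
 [147 148 150 151 150 145 137 138 135 136 133 132 131 138 135 132 115  88
   81  92  98  78  59  56]
 [145 147 145 147 146 138 134 136 135 141 138 134 138 129 138 137 133 105
   87  90 102  92  68  52]
 [149 151 143 143 133 135 139 135 132 132 128 117 123 130 137 136 137 129
  107  87  86  91  63  55]
 [149 143 139 140 134 133 133 133 118 103  97  81  91 108 123 136 140 138
  122  88  74  75  75  54]
 [140 139 133 134 132 134 136 122  99  78  72  68  70  84 106 126 135 139
  131 112  80  69  79  70]
 [120 132 133 136 134 136 130 114  90  82  80  80  78  70  89 109 136 140
  142 129 111  89  86  85]
 [
[... 611 characters left out ...]
97  90  83  84 107 132 140 134 137 138 136 133 134 138 135 129 114
  105 117 130 137 129 133]
 [ 93  97  98  91  80  94 123 138 135 133 135 135 133 135 134 128 112  94
  103 131 149 153 147 151]
 [ 96  98  99  97  83  83 103 124 140 136 139 133 134 128 120 106  92  86
  109 133 152 150 153 156]
 [100  92  96  96  89  78  82 107 130 137 142 138 132 112  94  90  93  96
  121 143 153 150 151 151]
 [105  94  94  97  89  89  79  88 113 133 130 119 103  96  88  96 101 123
  134 152 153 151 151 150]
 [118  99  97  95  95  97  91  83  98 118 110  98  86  88  98 112 130 144
  151 155 153 151 150 151]
 [131 104  94  94  97  94  98  90  78  95  90  88  92 109 124 136 147 152
  154 151 154 150 152 149]]
```

View pics/w4.png

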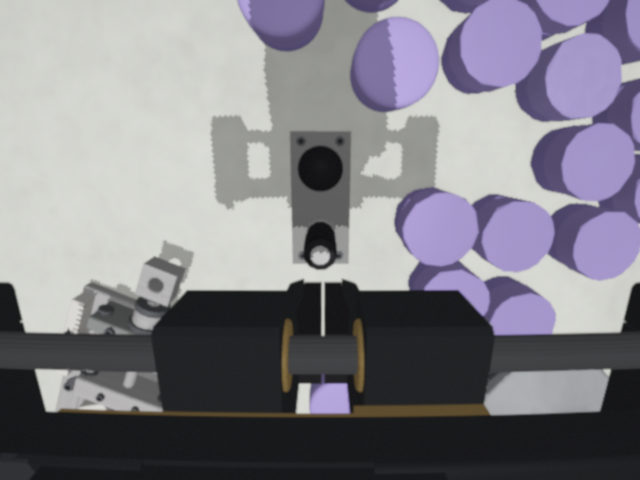

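View pics/s4.png

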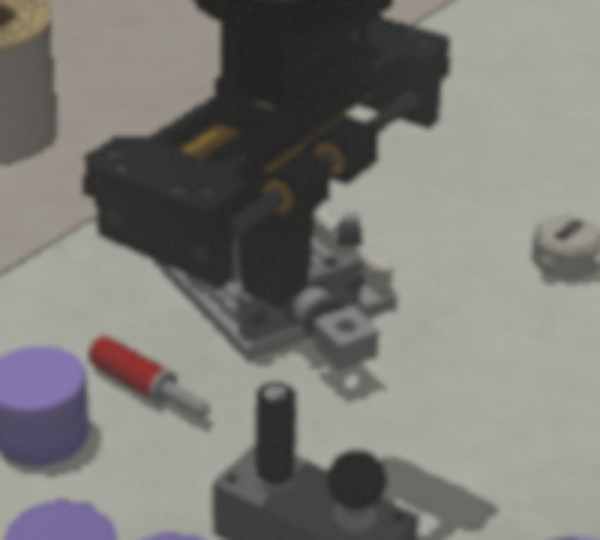

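View pics/t4.png

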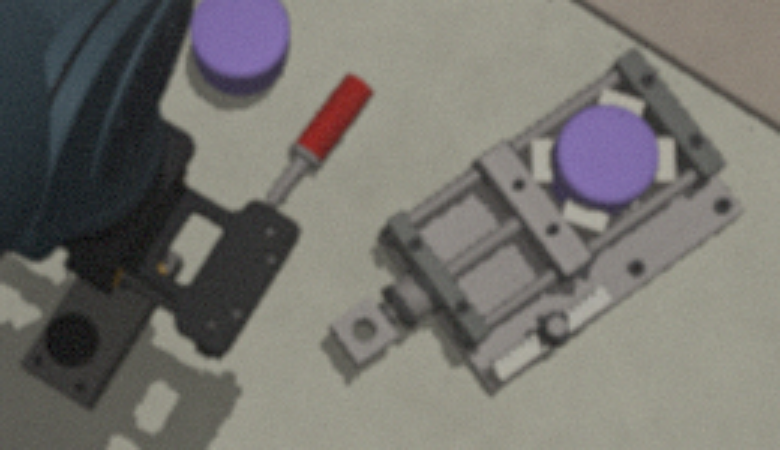

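The fingers closed only after passing above the pin, because I lifted before they had shut. The pin still stands in the rack, with its top at (320,255) in the wrist view. The red look-alike now lies on the table near (0.52,-0.21). I'll reopen, remeasure, and wait longer this time.

Emit:
move_arm([
  [0,0,0,0,0,0,0],
  [0,0,0,0,0,0,0],
  [0,0,0,0,0,0,0],
  [0,0,0,0,0,0,0],
])

```text
t: 5.5
eef_pos: [0.4581, -0.1208, 0.1586]
tcp_rot: [-0.74, -3.053, 0.0]
contact_force: [0.2, -0.1, -0.5]
width: 0.0382
```

Run:
```python
from h import *
s=r.read_state();f=grab("wrist");c=f["color"];cv2.imwrite("pics/w5.png",c)
print(s["t"],s["eef_pos"],s["width"])
m=(c.min(2)>185).astype(np.uint8)[235:275,300:342];n,l,st,ce=cv2.connectedComponentsWithStats(m)
for k in range(1,n): print(st[k],onz(f,[ce[k]+[300,235]],.096))
Mi=np.linalg.inv(f["M"])
for z in (.161,.096,.05):
    X=Mi@np.r_[s["eef_pos"][:2],z,1];print(z,(f["K"]@X[:3]/X[2])[:2])
print(onz(f,[(320,254)],.096),dep(f,[(320,254)]))
```

```text
5.5 [ 0.45810956 -0.12084268  0.15857969] 0.03817690022212693
[ 13  20  17  13 162] [[ 0.4595663  -0.12069699  0.096     ]]
[  0  32  42   8 184] [[ 0.46558813 -0.12414019  0.096     ]]
0.161 [317.96783118 303.82494666]
0.096 [319.34525115 258.72793075]
0.05 [319.92415547 239.77448287]
[[ 0.4556206  -0.11910835  0.096     ]] [[ 0.45512015 -0.118834    0.09789003]]
```

View pics/w5.png

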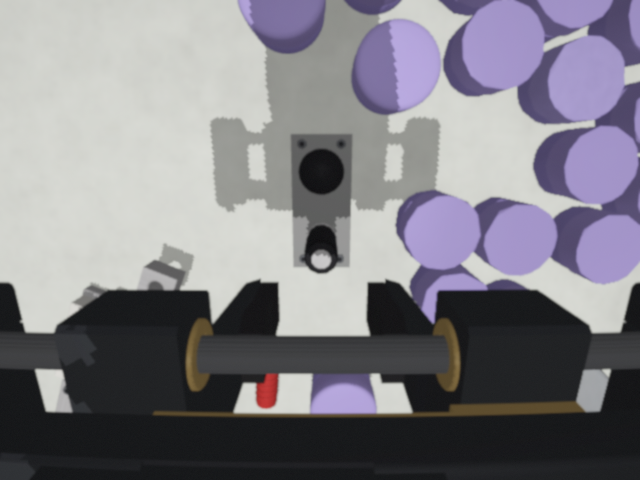

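Emit:
move_arm([
  [0.001,0,0,0,0,0,0.35],
  [0,0,-0.025,0,0,0,0.35],
  [0,0,-0.04,0,0,0,0.35],
  [0,0,-0.025,0,0,0,0.35],
  [0,0,-0.015,0,0,0,0.35],
  [0,0,-0.005,0,0,0,1],
  [0,0,0,0,0,0,1],
  [0,0,0,0,0,0,1],
  [0,0,0,0,0,0,1],
  [0,0,0,0,0,0,1],
  [0,0,0,0,0,0,1],
  [0,0,0,0,0,0,1],
])

```text
t: 7.05
eef_pos: [0.4597, -0.121, 0.0493]
tcp_rot: [0.74, 3.052, 0.0]
contact_force: [-0.8, -0.1, 6.2]
width: 0.0204
```

Emit:
move_arm([
  [0,0,0.01,0,0,0,1],
  [0,0,0.03,0,0,0,1],
  [0,0,0.04,0,0,0,1],
  [0,0,0.03,0,0,0,1],
  [-0.0055,-0.0155,0,0,0,-10.2,1],
  [-0.0055,-0.0155,0,0,0,-10.2,1],
  [-0.0055,-0.0155,0,0,0,-10.2,1],
  [-0.0055,-0.0155,0,0,0,-10.2,1],
  [-0.0055,-0.0155,0,0,0,-10.2,1],
  [-0.0055,-0.0155,0,0,0,-10.2,1],
  [-0.0055,-0.0155,0,0,0,-10.2,1],
  [-0.0055,-0.0155,0,0,0,-10.2,1],
  [-0.0055,-0.0155,0,0,0,-10.2,1],
  [-0.0055,-0.0155,0,0,0,-10.2,1],
  [-0.0055,-0.0155,0,0,0,-10.2,1],
  [0,0,0,0,0,0,1],
  [0,0,0,0,0,0,1],
])

```text
t: 9.18
eef_pos: [0.3989, -0.2904, 0.1587]
tcp_rot: [-2.944, -1.094, -0.0]
contact_force: [-1.1, 0.3, -1.0]
width: 0.0202
```

Run:
```python
from h import *
s=r.read_state();f=grab("wrist");c=f["color"];cv2.imwrite("pics/w6.png",c)
print(s["t"],s["eef_pos"],s["tcp_rot"],s["width"],s["contact_force"],s["joints"])
c=grab("side")["color"];cv2.imwrite("pics/s6.png",cv2.resize(c[150:330,260:460],None,fx=3,fy=3))
```

```text
9.175 [ 0.39888792 -0.2903871   0.15869866] [-2.94380906e+00 -1.09444008e+00 -3.94345937e-04] 0.020152411718716397 [-1.1365536   0.33827803 -0.95329812] [-0.13833693  0.53095374  0.88116495  2.04889317 -0.56464301  0.82009633
  0.21858519]
```

View pics/w6.png

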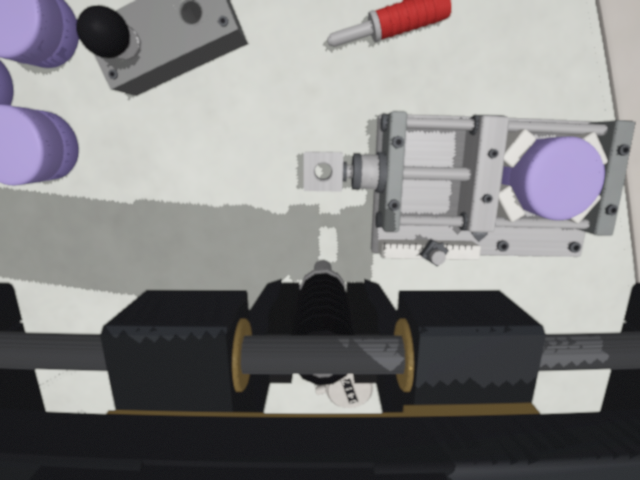

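View pics/s6.png

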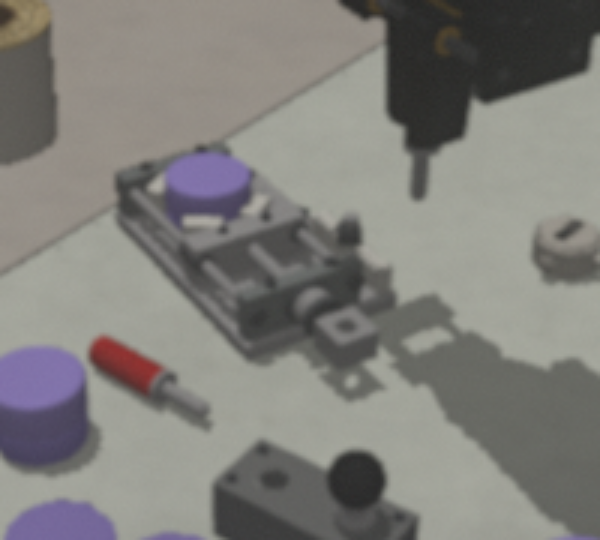

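The pin is held vertically, with its tip at (322,264) in the wrist view. The eye hole is at (323,171), the index clip at (435,250), and the pointer should be near (480,235). I'll measure these.

Run:
```python
from h import *
s=r.read_state();f=grab("wrist");c=f["color"]
cv2.imwrite("pics/w7.png",cv2.resize(c[100:280,290:520],None,fx=3.4,fy=3.3,interpolation=2))
P=cloud(f)
# eye block top mask
m=((P[...,2]>.033)&(P[...,2]<.047)).astype(np.uint8)[140:205,290:346]
ct=max(cv2.findContours(m,0,2)[0],key=cv2.contourArea);rc=cv2.minAreaRect(ct);print(rc)
print("block ctr",onz(f,[np.array(rc[0])+[290,140]],.04))
print("hole",onz(f,[(323,171)],.04),dep(f,[(310,160),(337,160)]))
# clamp x direction: rods edges
e=onz(f,[(388,113),(629,122),(385,250),(580,255)],.0)
print(e)
print("tip proj",onz(f,[(322,264)],.113))
Mi=np.linalg.inv(f["M"]);X=Mi@np.r_[s["eef_pos"][:2],.113,1];print((f["K"]@X[:3]/X[2])[:2])
print(Ro.from_rotvec(s["tcp_rot"]).as_matrix().round(4))
```

```text
((34.5, 31.5), (39.0, 41.0), 90.0)
block ctr [[ 0.43640948 -0.25811939  0.04      ]]
hole [[ 0.43596905 -0.25705971  0.04      ]] [[ 0.43579076 -0.24483671  0.04023436]
 [ 0.44850295 -0.25954244  0.04078291]]
[[ 0.50343502 -0.26821687  0.        ]
 [ 0.6351505  -0.42577872  0.        ]
 [ 0.41778234 -0.34520788  0.        ]
 [ 0.53123904 -0.48427914  0.        ]]
tip proj [[ 0.40019063 -0.28713474  0.113     ]]
[325.00798783 269.00742426]
[[ 7.576e-01  6.528e-01  2.000e-04]
 [ 6.528e-01 -7.576e-01  9.000e-04]
 [ 8.000e-04 -6.000e-04 -1.000e+00]]
```

View pics/w7.png

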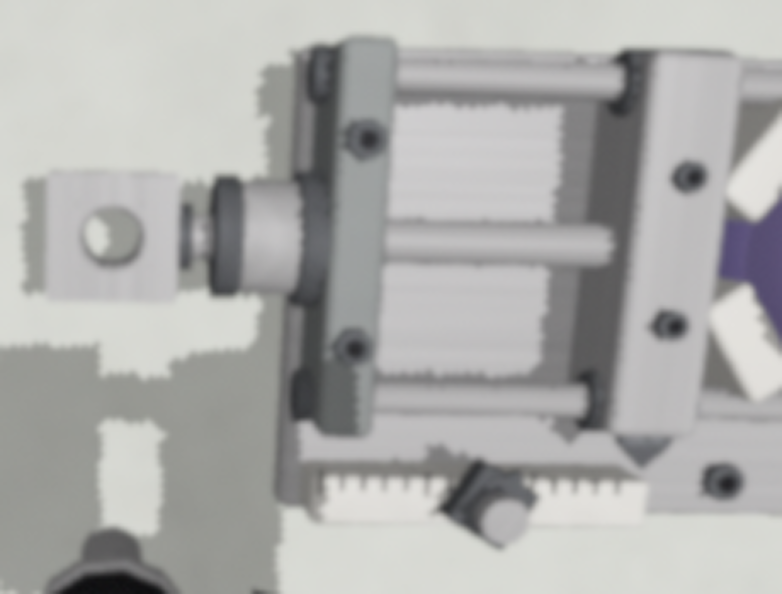

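Emit:
move_arm([
  [0.012,0.011,0,0,0,0,1],
  [0.013,0.011,0,0,0,0,1],
  [0.012,0.0105,-0.015,0,0,0,1],
  [0,0,-0.025,0,0,0,1],
  [0,0,-0.023,0,0,0,1],
  [0,0,0,0,0,0,1],
  [0,0,0,0,0,0,1],
])

```text
t: 10.2
eef_pos: [0.4361, -0.2588, 0.0959]
tcp_rot: [2.946, 1.089, -0.0]
contact_force: [-0.5, -0.2, -2.0]
width: 0.0205
```

Run:
```python
from h import *
s=r.read_state();f=grab("wrist");c=f["color"];print(s["t"],s["eef_pos"])
cv2.imwrite("pics/w8.png",cv2.resize(c[180:340,230:460],None,fx=3.4,fy=3.4,interpolation=2))
c=grab("side")["color"];cv2.imwrite("pics/s8.png",cv2.resize(c[200:290,330:430],None,fx=6,fy=6,interpolation=2))
g=grab("top");print(onz(g,[(361.5,280.2)],.04))
cv2.imwrite("pics/t8.png",cv2.resize(g["color"][250:310,320:420],None,fx=6,fy=6,interpolation=2))
```

```text
10.2 [ 0.43605092 -0.25877334  0.09585745]
[[ 0.43368738 -0.25904696  0.04      ]]
```

View pics/w8.png

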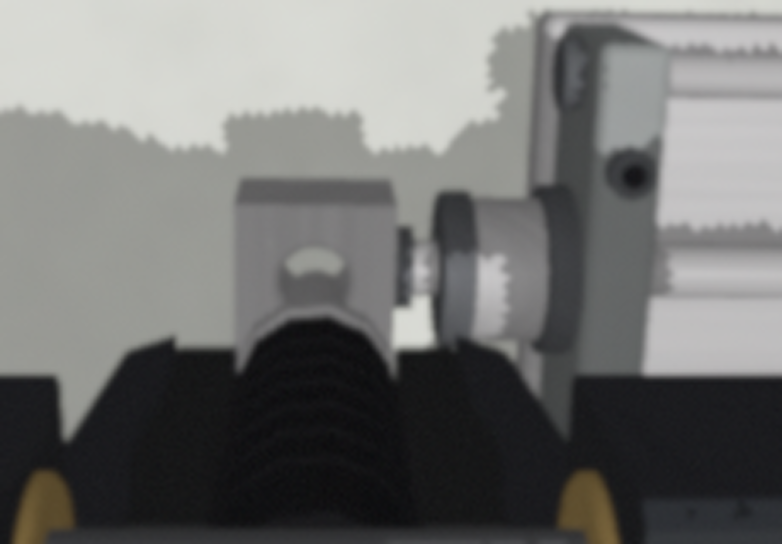

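View pics/s8.png

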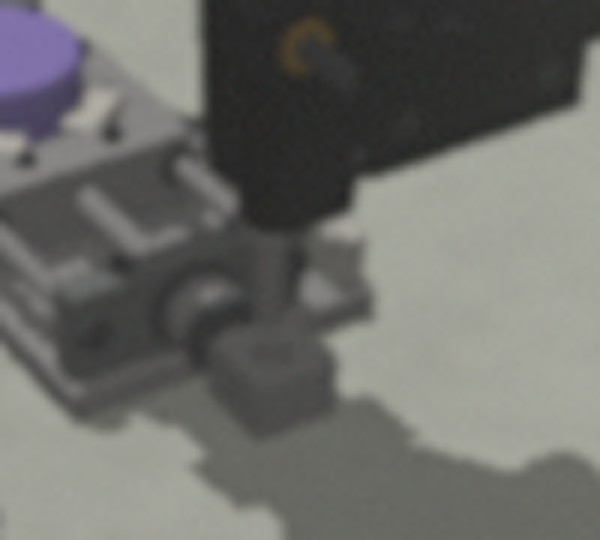

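View pics/t8.png

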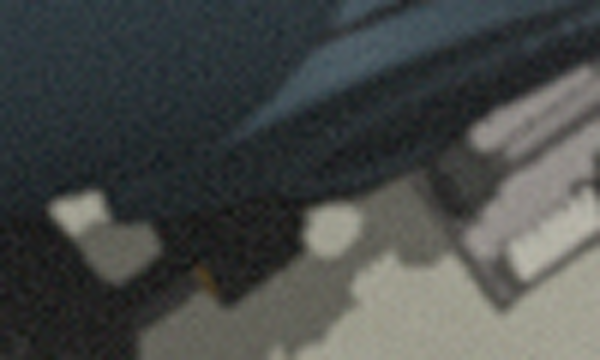

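The wrist view shows the shank in line with the hole (both at zoom column 314), and the side view agrees. I'll lower gently and watch the force.

Emit:
move_arm([
  [0,0,-0.005,0,0,0,1],
  [0,0,-0.004,0,0,0,1],
  [0,0,-0.004,0,0,0,1],
  [0,0,-0.004,0,0,0,1],
  [0,0,0,0,0,0,1],
])

```text
t: 10.98
eef_pos: [0.4354, -0.2589, 0.0784]
tcp_rot: [-2.947, -1.089, 0.001]
contact_force: [-0.6, -0.5, -1.4]
width: 0.0206
```

Run:
```python
from h import *
s=r.read_state();f=grab("wrist");c=f["color"];print(s["t"],s["eef_pos"],s["contact_force"],s["wrist_torque"])
a=cv2.resize(c[200:340,250:380],None,fx=3,fy=3.3,interpolation=2)
c=grab("side")["color"];b=cv2.resize(c[210:290,340:420],None,fx=5,fy=a.shape[0]/80,interpolation=2)
cv2.imwrite("pics/ws9.png",np.hstack([a,b]))
```

```text
10.975 [ 0.43537401 -0.25885466  0.07837264] [-0.59069038 -0.53135044 -1.38046551] [-0.15853221  0.27719727  0.04408237]
```

View pics/ws9.png

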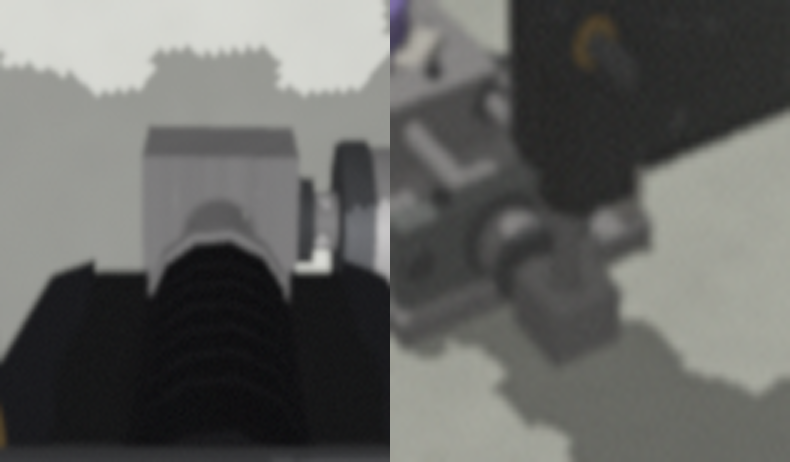

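No contact force with the tip about 7 mm below the eye's upper mouth, so it is entering freely. Continue down to the collar.

Emit:
move_arm([
  [0,0,-0.006,0,0,0,1],
  [0,0,-0.006,0,0,0,1],
  [0,0,-0.006,0,0,0,1],
  [0,0,-0.005,0,0,0,1],
  [0,0,-0.0025,0,0,0,1],
  [0,0,0,0,0,0,1],
])

```text
t: 11.82
eef_pos: [0.4354, -0.2588, 0.0529]
tcp_rot: [-2.947, -1.089, 0.001]
contact_force: [-1.7, -2.0, -2.7]
width: 0.0202
```

Run:
```python
from h import *
s=r.read_state();f=grab("wrist");c=f["color"];print(s["t"],s["eef_pos"],s["contact_force"],s["width"])
cv2.imwrite("pics/w10.png",c)
c=grab("side")["color"];cv2.imwrite("pics/s10.png",cv2.resize(c[190:300,290:430],None,fx=5,fy=5,interpolation=2))
c=grab("top")["color"];cv2.imwrite("pics/t10.png",cv2.resize(c[180:310,340:495],None,fx=4.5,fy=4.5,interpolation=2))
```

```text
11.825 [ 0.43544315 -0.25882151  0.05294864] [-1.66251163 -2.02870109 -2.66141582] 0.02022422536954727
```

View pics/w10.png

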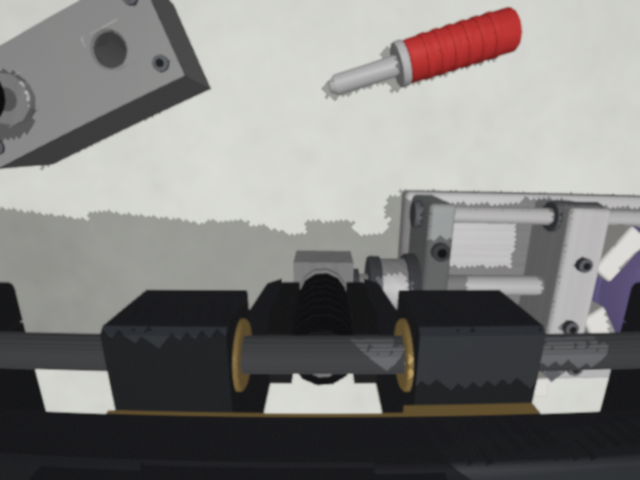

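View pics/s10.png

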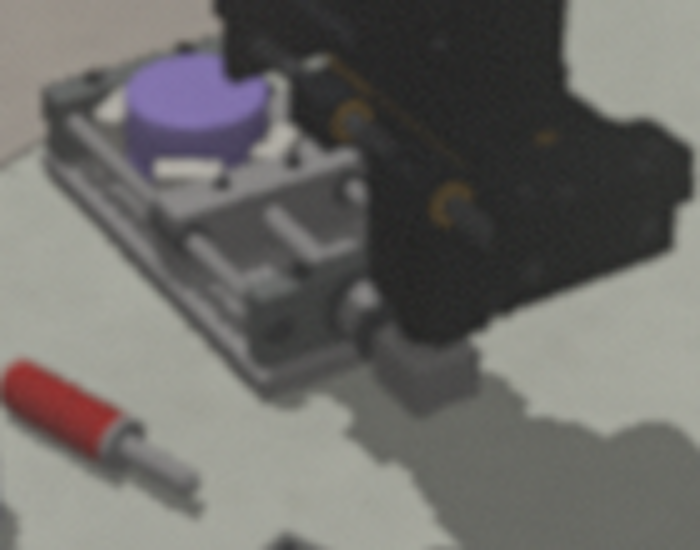

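View pics/t10.png

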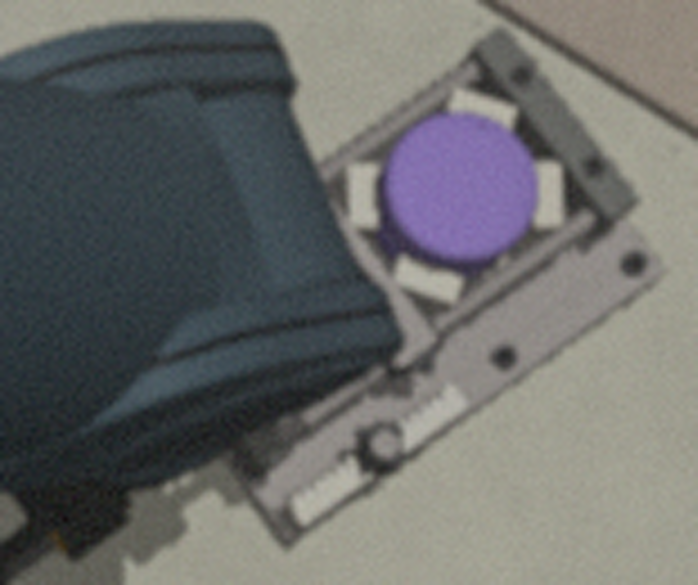

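Run:
```python
from h import *
c=cv2.imread("pics/w6.png");cv2.imwrite("pics/w6z.png",cv2.resize(c[220:275,410:500],None,fx=8,fy=8,interpolation=2))
f=r.grab_frame("top");cv2.imwrite("pics/t10z.png",cv2.resize(f["color"][245:305,395:455],None,fx=9,fy=9,interpolation=2))
```

```text
(no output)
```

View pics/w6z.png

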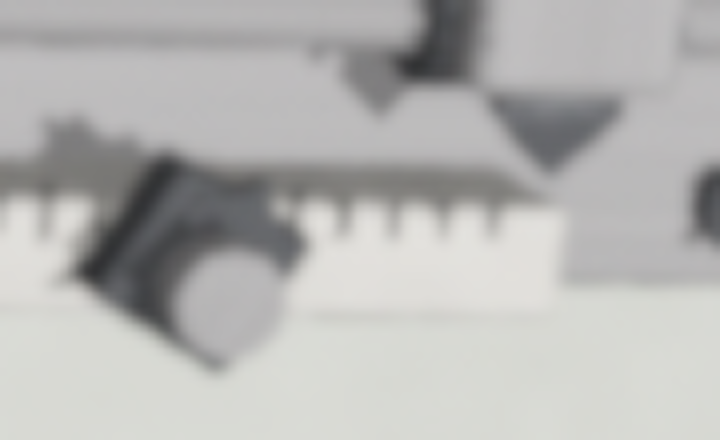

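View pics/t10z.png

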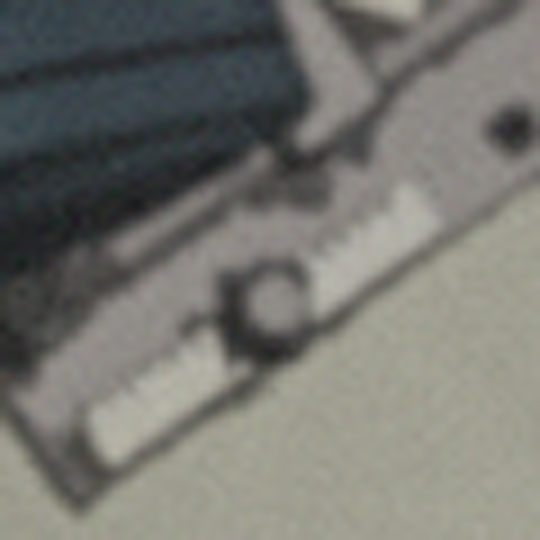

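The pin is fully in the eye and the jaw hasn't moved. To get a close view of the pointer and index, I'll turn the gripper about the round pin so the camera faces the rail side.

Emit:
move_arm([
  [0,0,0,0,0,-10.6,1],
  [0,0,0,0,0,-10.6,1],
  [0,0,0,0,0,-10.6,1],
  [0,0,0,0,0,-10.6,1],
  [0,0,0,0,0,-10.6,1],
  [0,0,0,0,0,-10.6,1],
  [0,0,0,0,0,-10.6,1],
  [0,0,0,0,0,-10.6,1],
  [0,0,0,0,0,-10.6,1],
  [0,0,0,0,0,-10.6,1],
  [0,0,0,0,0,-10.6,1],
  [0,0,0,0,0,-10.6,1],
  [0,0,0,0,0,0,1],
])

```text
t: 13.65
eef_pos: [0.4363, -0.2582, 0.053]
tcp_rot: [-2.288, 2.152, 0.0]
contact_force: [-0.2, -0.6, -1.4]
width: 0.02
```

Run:
```python
from h import *
s=r.read_state();f=grab("wrist");c=f["color"];print(s["t"],s["eef_pos"],s["contact_force"],s["width"],s["joints"][6])
cv2.imwrite("pics/w11.png",c)
np.savez("w11.npz",P=cloud(f))
```

```text
13.65 [ 0.43629005 -0.25822977  0.05300125] [-0.20809242 -0.60015655 -1.41415918] 0.020016049506022975 -1.603244622571002
```

View pics/w11.png

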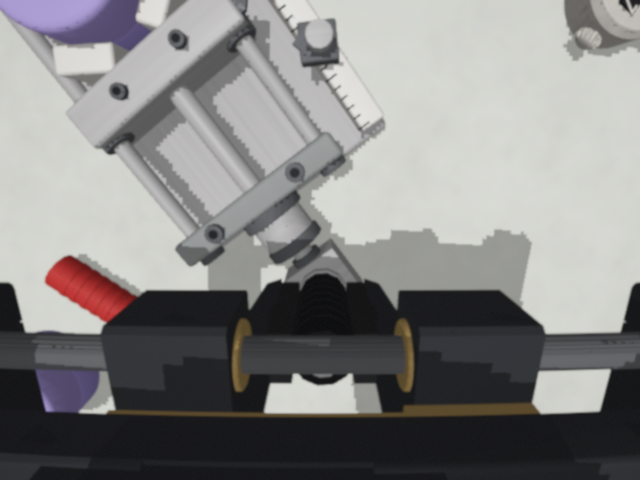

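Emit:
move_arm([
  [0,0,0,0,0,-10.5,1],
  [0,0,0,0,0,-10.5,1],
  [0,0,0,0,0,0,1],
])

```text
t: 14.08
eef_pos: [0.436, -0.2586, 0.0532]
tcp_rot: [-1.861, 2.531, 0.0]
contact_force: [-0.1, 0.7, -1.4]
width: 0.0205
```

Run:
```python
from h import *
s=r.read_state();f=grab("wrist");c=f["color"];print(s["t"],s["eef_pos"],s["contact_force"],s["width"],s["joints"][6])
cv2.imwrite("pics/w12.png",cv2.resize(c[:150,110:330],None,fx=3.6,fy=3.6,interpolation=2))
np.savez("w12.npz",P=cloud(f))
```

```text
14.075 [ 0.43603092 -0.25860215  0.05318504] [-0.12434795  0.70972887 -1.42107443] 0.02045218154240578 -1.9444462927430053
```

View pics/w12.png

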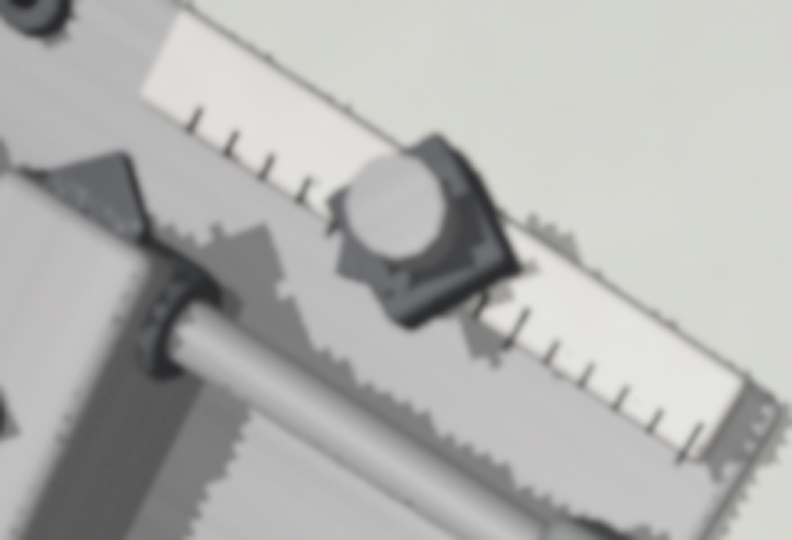

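Run:
```python
from h import *
P=np.load("w12.npz")["P"];c=grab("wrist")["color"]
a=np.radians(-50.3);ex=np.array([np.cos(a),np.sin(a)]);ey=np.array([-ex[1],ex[0]])
E=np.array([0.436,-0.2575])  # eye -> clamp (-124,0)
C=np.dstack([(P[...,:2]-E)@ex*1e3-124,(P[...,:2]-E)@ey*1e3,P[...,2]*1e3])
# render orthographic map 5px/mm x -70..10, y -75..-25 with height colour + picture colour
W=np.zeros((300,480,3),np.uint8);H=np.zeros((300,480),np.uint8);Z=np.full((300,480),-1.)
big=cv2.resize(C,None,fx=4,fy=4,interpolation=0);bc=cv2.resize(c,None,fx=4,fy=4,interpolation=1)
u=((big[...,0]+70)*6).astype(int);v=((-25-big[...,1])*6).astype(int)
ok=(u>=0)&(u<480)&(v>=0)&(v<300)
o=np.argsort(big[...,2][ok]);W[v[ok][o],u[ok][o]]=bc[ok][o];H[v[ok][o],u[ok][o]]=np.clip(big[...,2][ok][o]*5,0,255)
cv2.imwrite("pics/ortho.png",np.vstack([W,cv2.applyColorMap(H,cv2.COLORMAP_JET)]))
# edges dir check on the rail
f=grab("wrist");p=onz(f,[(144.7,43.1)],.04)[0][:2]-E;print("pointer",p@ex*1e3-124,p@ey*1e3)
q=[onz(f,[(110+x/3.6,y/3.6)],z)[0][:2] for x,y,z in [(190,128,.03),(690,460,.03)]];d=q[1]-q[0];print("rail dir",np.degrees(np.arctan2(d[1],d[0])),np.linalg.norm(d))
```

```text
pointer -4.401015906817577 -49.71853456269887
rail dir 129.4569917866131 0.07182685427226836
```

View pics/ortho.png

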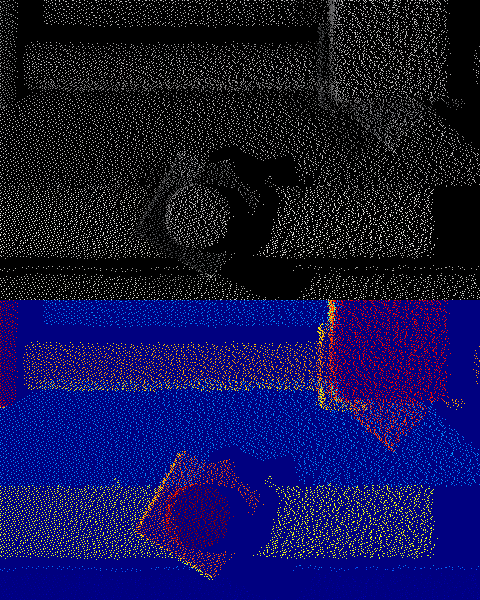

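The clip sits turned by about 30° on the rail. Its tip, on the face towards the pointer path, is near zoom (340,268) in w12, so px (204,74). I'll cast that ray and cross-check it against the earlier view.

Run:
```python
from h import *
a=np.radians(-50.4);ex=np.array([np.cos(a),np.sin(a)]);ey=np.array([-ex[1],ex[0]]);E=np.array([0.436,-0.2575])
cl=lambda p:np.c_[(p[:,:2]-E)@ex*1e3-124,(p[:,:2]-E)@ey*1e3,p[:,2]*1e3].round(1)
f=grab("wrist");px=[(144.7,43.1),(204.4,74.4)]
print("w12 ptr,tip",cl(onz(f,px,.04)))
g=dict(f);T=np.eye(4);T[:3,:3]=Ro.from_rotvec([-2.9438,-1.0944,-.0004]).as_matrix();T[:3,3]=[.39889,-.29039,.1587]
g["M"]=T@np.array(f["T_tool_cam"])
print("w6 ptr,tip",cl(onz(g,[(410+550/8,220+172/8),(410+267/8,220+184/8)],.04)))
c=f["color"];cv2.imwrite("pics/w13.png",cv2.resize(c[30:110,130:270],None,fx=5.7,fy=5.7,interpolation=2))
print(r.read_state()["t"])
```

```text
w12 ptr,tip [[ -4.4 -49.7  40. ]
 [-31.5 -52.2  40. ]]
w6 ptr,tip [[ -1.5 -53.7  40. ]
 [-29.  -55.5  40. ]]
14.275
```

View pics/w13.png

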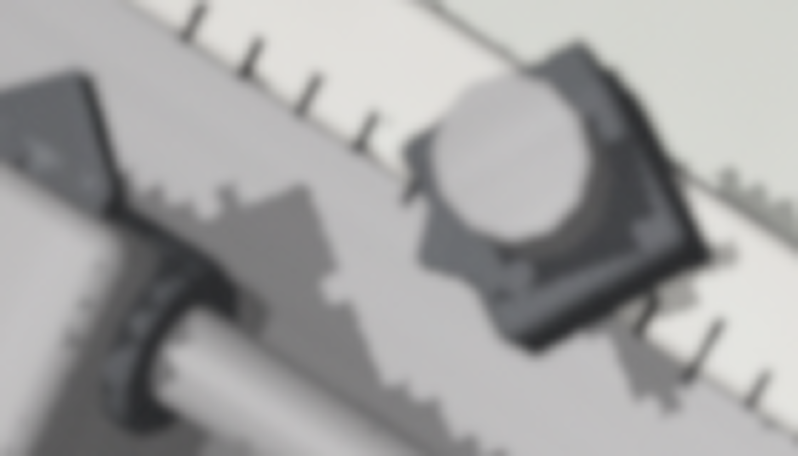

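The tip is at about (203,76). The pull needed is about 27 mm, with both views agreeing to within 0.5 mm. Pull smoothly about 22 mm, then look.

Emit:
move_arm([
  [-0.0008,0.001,0,0,0,0,1],
  [-0.0014,0.0017,0,0,0,0,1],
  [-0.0016,0.0019,0,0,0,0,1],
  [-0.0016,0.0019,0,0,0,0,1],
  [-0.0016,0.0019,0,0,0,0,1],
  [-0.0016,0.0019,0,0,0,0,1],
  [-0.0016,0.0019,0,0,0,0,1],
  [-0.0016,0.0019,0,0,0,0,1],
  [-0.0013,0.0016,0,0,0,0,1],
  [-0.0008,0.001,0,0,0,0,1],
  [0,0,0,0,0,0,1],
  [0,0,0,0,0,0,1],
])

```text
t: 15.78
eef_pos: [0.4235, -0.2439, 0.0537]
tcp_rot: [1.855, -2.535, 0.008]
contact_force: [5.4, -4.6, -6.1]
width: 0.0203
```

Run:
```python
from h import *
s=r.read_state();f=grab("wrist");c=f["color"];print(s["t"],s["eef_pos"],s["contact_force"],s["width"])
cv2.imwrite("pics/w14.png",c);cv2.imwrite("pics/w14z.png",cv2.resize(c[:120,80:260],None,fx=4.4,fy=4.4,interpolation=2))
```

```text
15.775 [ 0.42354174 -0.24386514  0.05369157] [ 5.37920952 -4.57920317 -6.09765842] 0.020302287359492348
```

View pics/w14.png

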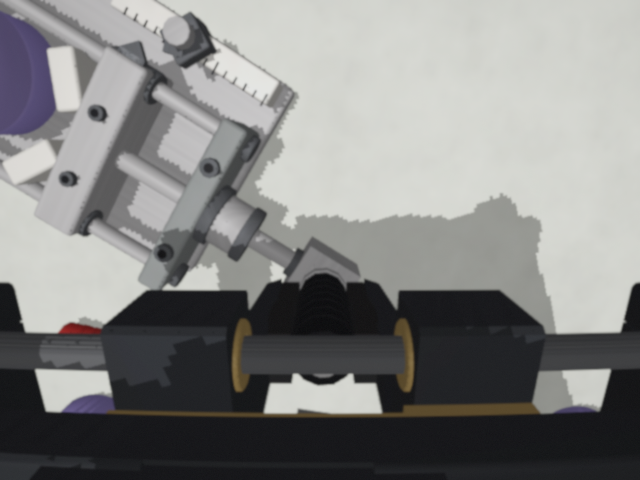

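View pics/w14z.png

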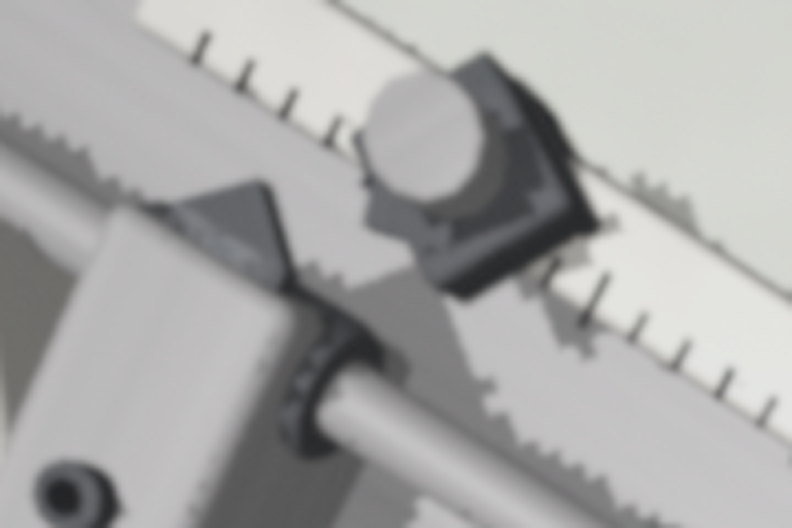

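```bash
cat > m.py <<'E'
from h import *
import sys
a=np.radians(-50.4);ex=np.array([np.cos(a),np.sin(a)]);ey=np.array([-ex[1],ex[0]]);E=np.array([0.436,-0.2575])
v=list(map(float,sys.argv[1:]));s=r.read_state();f=grab("wrist")
p=onz(f,np.array(v).reshape(2,2),.04)[:,:2]-E
print(np.c_[p@ex*1e3-124,p@ey*1e3],"remaining mm",(p[0]-p[1])@ex*1e3,s["t"],s["eef_pos"],s["contact_force"])
E
python3 m.py 140.2 41.6 163 51.1
```

```text
[[-21.3700767  -49.75977246]
 [-31.38613467 -51.51799562]] remaining mm 10.016057970169072 15.825 [ 0.42352506 -0.24385878  0.0536818 ] [ 5.15931171 -5.03087811 -5.44034808]
```

The jaw has moved 17 mm, with 10 mm remaining. Next step is about 9 mm.

Emit:
move_arm([
  [-0.0008,0.001,0,0,0,0,1],
  [-0.0013,0.0015,0,0,0,0,1],
  [-0.0013,0.0016,0,0,0,0,1],
  [-0.0013,0.0015,0,0,0,0,1],
  [-0.001,0.0012,0,0,0,0,1],
  [0,0,0,0,0,0,1],
  [0,0,0,0,0,0,1],
  [0,0,0,0,0,0,1],
])

```text
t: 16.88
eef_pos: [0.4182, -0.2374, 0.0538]
tcp_rot: [1.855, -2.535, 0.01]
contact_force: [6.1, -6.0, -7.2]
width: 0.0201
```

Run:
```python
from h import *
s=r.read_state();f=grab("wrist");c=f["color"];print(s["t"],s["eef_pos"],s["contact_force"],s["width"],s["tcp_rot"])
cv2.imwrite("pics/w15z.png",cv2.resize(c[:100,80:220],None,fx=5.6,fy=5.6,interpolation=2))
```

```text
16.875 [ 0.41817629 -0.23738033  0.0537603 ] [ 6.07459729 -5.98908255 -7.20271556] 0.020097713002402123 [ 1.85549229 -2.53497651  0.00967096]
```

View pics/w15z.png

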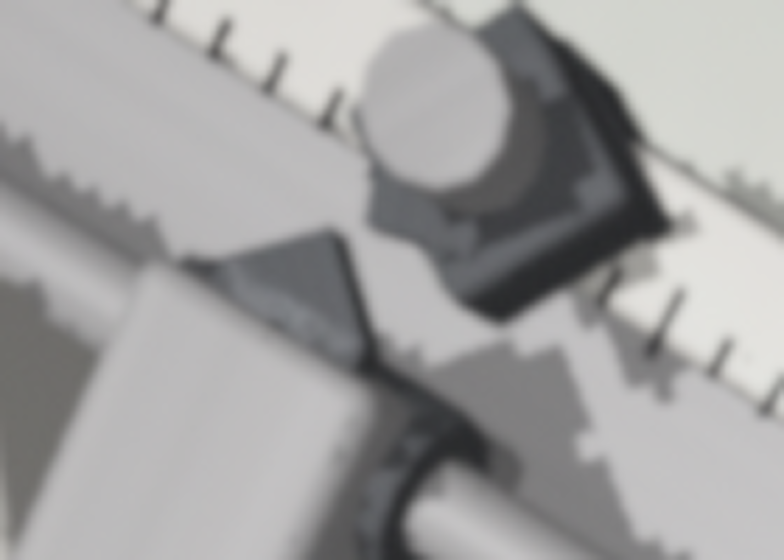

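```bash
python3 m.py 140.2 41.6 145.8 39.6
```

```text
[[-29.64295974 -49.75435165]
 [-31.33193976 -51.6783345 ]] remaining mm 1.6889800187189745 16.925 [ 0.41817595 -0.23739194  0.05376418] [ 4.74597522 -6.833356   -6.50360598]
```

Emit:
move_arm([
  [-0.0006,0.0007,0,0,0,0,1],
  [-0.0005,0.0007,0,0,0,0,1],
  [0,0,0,0,0,0,1],
  [0,0,0,0,0,0,1],
  [0,0,0,0,0,0,1],
])

```text
t: 17.6
eef_pos: [0.4172, -0.2362, 0.0538]
tcp_rot: [1.855, -2.535, 0.01]
contact_force: [5.9, -6.9, -7.3]
width: 0.0201
```

```bash
python3 - <<'E'
from h import *
s=r.read_state();f=grab("wrist");c=f["color"];print(s["t"],s["eef_pos"],s["contact_force"],s["width"])
cv2.imwrite("pics/w16z.png",cv2.resize(c[:100,80:220],None,fx=5.6,fy=5.6,interpolation=2))
c=grab("side")["color"];cv2.imwrite("pics/s16.png",cv2.resize(c[180:330,270:450],None,fx=4,fy=4,interpolation=2))
c=grab("top")["color"];cv2.imwrite("pics/t16.png",c)
E
python3 m.py 140.2 41.6 141.6 37
```

```text
17.6 [ 0.41718693 -0.23618384  0.05379014] [ 5.851635   -6.88231624 -7.29154503] 0.020070820914694625
[[-31.15012362 -49.73344183]
 [-30.83956178 -51.62894095]] remaining mm -0.3105618476737225 17.75 [ 0.41720193 -0.23616856  0.05380433] [ 6.44428542 -7.26423826 -7.5856136 ]
```

View pics/w16z.png

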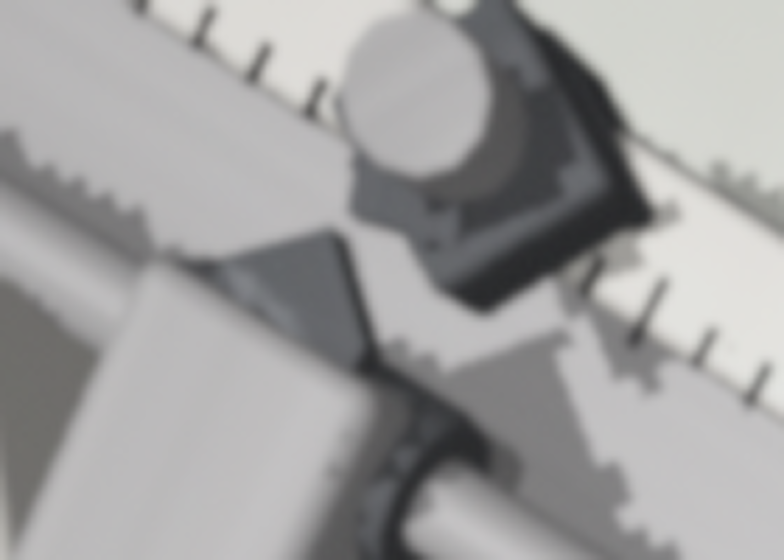

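View pics/s16.png

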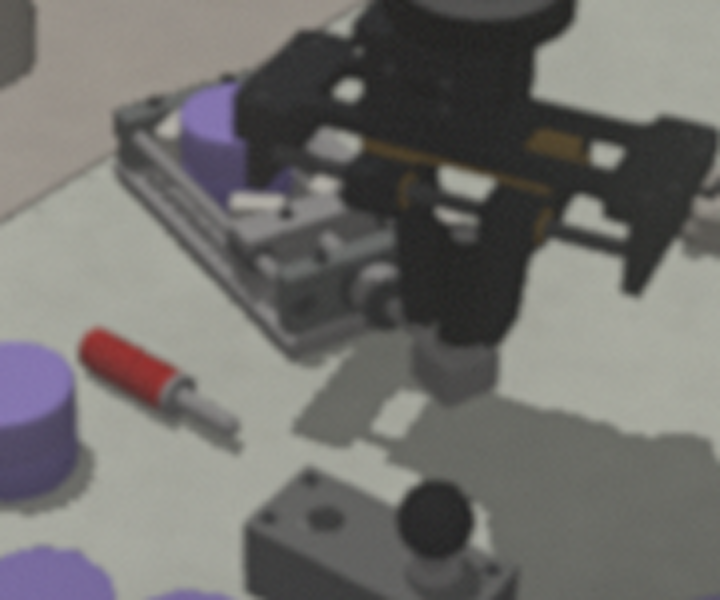

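View pics/t16.png

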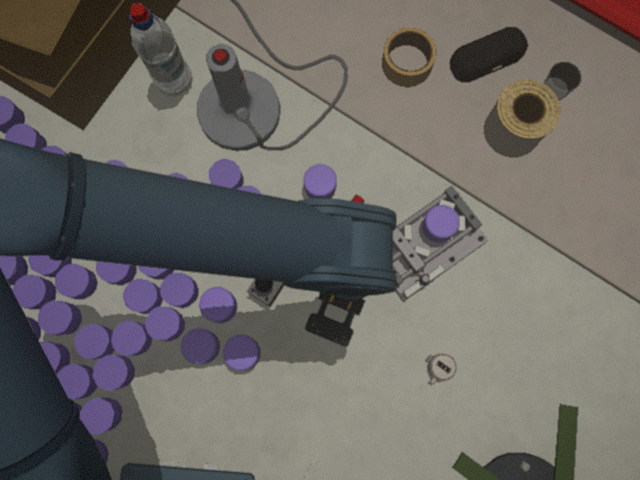

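The index tip, fixed at clamp x of about -31.4, is now opposite the pointer at -31.15. The jar stands in the clamp, the pin is gripped, and its collar is at the eye. Handing in.

```bash
python3 m.py 140.2 41.6 142.7 37.5; python3 -c "
from bench import r
print(r.hand_in());s=r.read_state();print(s['t'],s['eef_pos'],s['width'],s['contact_force'])"
```

```text
[[-31.16171621 -49.7505266 ]
 [-31.34269281 -51.715891  ]] remaining mm 0.18097659716735384 17.8 [ 0.41717915 -0.23617397  0.05379686] [ 5.57221031 -6.23869559 -7.45901461]
the job is handed in; nothing more can be done
None
the job is handed in; nothing more can be done
```

The jaw is held at the index by the pull pin alone, and I handed the job in at about 17.8 s. I took the straight black pin from the rack, put it down through the drawbar eye to within about 2 mm of its collar, and drew the jaw back smoothly by about 27 mm.

**Last checks:**
- The wrist view put the pointer about 0.2 mm short of the index tip. The camera calibration is only good to about 2 mm, and the clip sits turned on its rail, so I read its tip by eye in two views. Those gave needed pulls of 27.1 and 27.5 mm.
- The gripper was still closed on the pin (20 mm opening), with about 8–9 N of spring pull felt at the wrist.
- The jar was still standing in the clamp, and the ball-knob pin was still in the rack. In the last pictures the two loose jars appeared where they were, though the arm hid part of the top view.

**What went wrong:**
- My first grasp missed because I lifted before the fingers had closed. The second attempt held.
- The red look-alike pin was knocked over during that first attempt and is still lying on the table. I did not see what touched it.

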